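# Close the instrument case lid and hold the loose hinge leaf in line for its pin

## Robot

A 6-joint arm with a two-finger parallel gripper is mounted at the origin on the work surface. World frame = base frame: x ahead of the robot, y to its left, z up, the work surface at z = 0. Lengths are in m, angles in rad, forces in N, time in s.
With the tool pointing down it reaches from about 0.375 to 0.925 m from the base axis. Payload 5.7 kg.
Tool frame: the origin (TCP) lies at the very end of the fingers, on their centre line; the grasp point (between the pads) lies 19 mm behind it; z points along the fingers, y is the line along which they close (so a half turn about z gives the same grasp; the last joint's range is limited). The gripper opens to 85 mm and grips with 20 to 120 N. Pads are 22 mm wide; open, the fingers measure 114 mm over their backs; the gripper's body (76 mm by 85 mm) begins 54 mm behind the grasp point. The pads swing forward as they close: fully open they stand 13 mm farther back than shut.
Start: joints at [1.159, 0.359, 1.51, -0, 1.272, -0.115], TCP at [0.175, 0.574, 0.231] pointing down, gripper open.
Joint ranges: [-2.97, 2.97], [-1.01, 2.36], [0.21, 2.38], [-0.96, 4.11], [0.2, 2.71], [-2.98, 2.98]. Speed limits (rad/s): [2.39, 2.39, 3.14, 3.14, 3.14, 3.14].

## Interface

Orientations are given as a unit quaternion [w, x, y, z].
In Python, from cell import r, read_camera gives the robot as it stands. The module is installed in compiled form; this text tells all that it offers.
- The arm moves only by the tool drive_tool, never from a script. Its arguments are lists of equal length, an entry for each row: "dp": the shift along the tool's x, y, z each as a share of 0.05 m, from -1 to 1, a list of three; "delta_rot": the turn, a rotation vector about the tool's x, y, z each as a share of 0.12 rad, from -1 to 1, a list of three; "fingers": the closure, from 0 (fully open) to 1 (shut). A call has 1 to 5 rows; each row shifts and turns the commanded pose from where the row before left it, along the tool's axes as they then stand; what a row does not reach is not made up. A row lasts 1/10 s, in which the tool goes at most 50 mm and 8.59 degrees, less where a joint would pass 70% of its speed; a pose out of reach is approached as far as the arm can. A call with a number of a shift or a turn outside -1 to 1 is refused whole. A call with a gripper value outside its range is refused whole. The fingers move at their own pace and stop on an object; the grip force is fixed at half the most. Time passes only in rows, so rows that do not move let the fingers close. It gives the time, the measured TCP pose, the force, the opening and the grip force at its end, in the units of the state.
- r.get_obs(): the state, without advancing time (a new reading comes with each control period).
- read_camera(name): name is "scene" or "top"; returns a dict with "img" (384x512x3 uint8, red, green, blue), "depth" (384x512 float32, m along the optical axis (not along the pixel's ray), 0 where there is no reading), "fx", "fy", "cx", "cy" (pixels), "R" (3x3) and "t" (3): a world point X has camera coordinates R X + t. Camera axes: x right, y down, z forward; pixel columns grow to the right and rows downward; lengths in m; the calibration is good to about 2 mm. A picture is of the moment at which its call begins.
- r.job_done(): hands the job in; it is judged then, once.
The state is a dict: "t": time; "q": joint angles; "qd": joint speeds; "effort": joint torques, N m; "eef_pos": TCP position; "tcp_rot": TCP orientation; "ft_force": force on the tool from outside, world axes, zero at the start; "wrist_torque": the same for the moment, N m; "width": opening from 0.0 (shut) to 1.0 (fully open); "grip_force": force on a finger pad.
Only numpy, scipy, OpenCV 4.12 (cv2) and the standard library are available. Lean on these libraries where they do the work, as an engineer would, in place of code of your own. Each camera call takes 0.05 s, during which the arm holds its last target. There are 200 camera calls.

## Task

Lower the open lid of the instrument case until it is fully shut, without slamming it. Then pick up the loose hinge leaf that has a single knuckle and bring its knuckle into the gap between the two knuckles on the lid's front edge so that the holes line up and a hinge pin could be pushed straight through all three; finish while holding it there, still and free in the gripper, not let go and not resting or pressing on the case. Leave the other things on the bench where they are.

Things in the scene. Friction and masses are not known exactly. Their poses are not given: they have to be found in the camera images.
- case: Grey open-topped instrument case, fixed, 180 (x) x 200 (y) x 80 mm high without lid. Origin: centre of its underside on the bench; -x is its front, on the robot's side. On the lid's top, mid front edge, a hinge leaf is screwed: aluminium block 76 mm wide (y), 12 mm thick, 145 to 183 mm ahead (-x) of the lid's hinge line; beside it the lid is bare and can be pushed.
- lid (a joint): Lid angle in rad: 0 fully shut (its stop), growing as the front edge rises; starts at 0.7 to 1.2. The lid is a grey plate 180 x 200 x 8 mm hinged along the case's far (+x) top edge on a stiff friction hinge (0.75 N m): it stays at any angle it is left, and goes down under a push of about 2 to 4 N near its front edge.
- lid_hinge (a point): Middle of the lid's hinge line, on the case: 90 mm behind (+x of) the case's origin and 80 mm above the bench. The line runs along the case's y; the lid's underside is level with it when shut, its top 8 mm higher.
- lid_bore (a point): Mid gap between the lid's two fixed knuckles, on their holes' line; moves with the lid and has its axes (y along the holes, x to the hinge, z out of the top). 194 mm ahead of the hinge line, 17 mm above the lid's underside (97 mm above the bench when shut). Knuckles: tubes 22 mm long, 18 mm outside, hole 10 mm; gap 26 mm, open above, below, in front; the block starts 11 mm behind the line.
- leaf: The loose aluminium hinge leaf with ONE knuckle, about 90 g, lying flat on the bench left or right of the case. Its plate is 40 mm wide (y), 12 mm thick, from 26 mm behind (-x) to 20 mm ahead (+x) of the origin; then a neck 20 mm wide leads to the knuckle. Origin on the underside (on the bench at the start), z up, near the centre of mass. Grip it across its 40 mm width.
- leaf_bore (a point): Centre of the loose leaf's knuckle hole: 34 mm ahead (+x) of the leaf's origin and 9 mm above its underside, with the leaf's axes, y along the hole. The knuckle is a tube 20 mm long, 18 mm outside, hole 10 mm.
- spare_leaf: A different loose aluminium hinge leaf, with TWO knuckles, block 76 mm wide; does not fit, leave alone. Origin at the centre of its block's underside. On the other side of the case from the one-knuckle leaf.
- pin: Bystander: steel hinge pin 6 mm thick, 95 mm long, with a 30 mm crossbar, lying in front of the case; origin near its middle. Somebody else will insert it.
- cassette: Bystander: black video cassette 187 x 102 x 25 mm, origin at the centre of its underside.
- multimeter: Bystander: grey multimeter 150 x 75 x 34 mm with an 8 mm high knob, origin at the centre of its underside.
- screwdriver: Bystander: screwdriver lying on the bench at the left.
- spray_can: Bystander: spray can 52 mm thick, 160 mm tall, standing at the right; origin at the centre of its underside.
Mind the look-alikes: they are no part of the job. Leave any brown or orange look-alike of the leaf alone.

How it is judged:
On the way, in this order (a step that is already met when the one before it is completed fails the run):
1. the lid is fully shut (value of joint lid below 0.03 rad), for 0.2 s.
2. the one-knuckle leaf is lifted off the bench in the gripper (height (world z) of leaf above 0.04 m and contact force between the fingers and leaf above 1 N), for 0.2 s.
At the end, for the whole second after the job is handed in: The lid is shut (within 0.03 rad); the loose leaf's hole is centred on the lid's holes within 3.5 mm forward/back and up/down and 5 mm along the holes, and parallel to them within 0.09 rad; the fingers grip the leaf, it is still (under 20 mm/s) and bears on the case with less than 3 N (value of joint lid below 0.03 rad and x of leaf_bore in the frame of lid_bore between -0.0035 and 0.0035 m and z of leaf_bore in the frame of lid_bore between -0.0035 and 0.0035 m and y of leaf_bore in the frame of lid_bore between -0.005 and 0.005 m and angle between the y axis of leaf_bore and the y axis of lid_bore, either way round below 0.09 rad and contact force between the fingers and leaf above 1 N and contact force between leaf and case below 3 N and linear speed of leaf below 0.02 m/s); the arm keeps its last pose, push and grip.
It fails at once if the lid is slammed (faster than 3 rad/s) (velocity of joint lid below -3 rad/s).
It fails at once if another thing on the bench is moved by more than 40 mm (distance of any of spare_leaf, pin, cassette, multimeter, screwdriver, spray_can from where it was at the start of the episode above 0.04 m).
It also fails if it takes over 61 s, if anything falls off the work surface, if the arm or the gripper's body presses on something with over 40 N, if the wrist force passes 120 N, or if a joint passes its speed limit or range.

## Working session

There is one attempt and no reset: what is moved stays moved. The work goes in short steps, Python scripts to look and compute and a tool call to move; the robot and the scene stay as the last step left them, time stands still between calls to the robot, and variables do not carry over. Pictures are saved under pics/ and viewed, at most 10 in all, crops included, and the job is handed in when it is done.

Besides the shell and the picture viewer there is one more tool, called after "Request:" as name(argument=value, ...) on one line, values as JSON. drive_tool: Moves the arm, as the interface text tells. Shift numbers are shares of 0.05 m and turn numbers shares of 0.12 rad, none past 1 either way. Its arguments: {"type":"object","properties":{"dp":{"type":"array","items":{"type":"array","items":{"type":"number","minimum":-1,"maximum":1}}},"delta_rot":{"type":"array","items":{"type":"array","items":{"type":"number","minimum":-1,"maximum":1}}},"fingers":{"type":"array","items":{"type":"number"}}},"required":["dp","delta_rot","fingers"]}

```bash
mkdir -p pics; cat > h.py <<'E'
import numpy as np, cv2
from cell import r, read_camera
def cloud(c):
    d=c['depth'];v,u=np.mgrid[:d.shape[0],:d.shape[1]]
    P=np.stack([(u-c['cx'])/c['fx']*d,(v-c['cy'])/c['fy']*d,d],-1)
    W=(P-c['t'])@np.asarray(c['R']); W[d==0]=np.nan
    return W
def save(n,img): cv2.imwrite('pics/'+n,cv2.cvtColor(img,cv2.COLOR_RGB2BGR))
E
python3 - <<'E'
from h import *
a=read_camera('top');b=read_camera('scene')
np.savez('c0.npz',top=cloud(a),ti=a['img'],sc=cloud(b),si=b['img'])
save('t0.png',a['img']);save('s0.png',b['img'])
print(a['R'],a['t'],a['fx'],b['R'],b['t'],b['fx']);print(r.get_obs())
E
```

```text
[[-2.74689378e-02 -9.99622656e-01  4.74893085e-05]
 [-9.81840550e-01  2.69713769e-02 -1.87780933e-01]
 [ 1.87708794e-01 -5.20476969e-03 -9.82210934e-01]] [-0.01323029  0.55525309  1.0362185 ] 372.7280407772633 [[-0.90132947  0.43278823  0.01730702]
 [ 0.30949588  0.67148412 -0.67329145]
 [-0.303014   -0.60150097 -0.7391746 ]] [ 0.47274348 -0.10383538  1.50546777] 411.42417827995996
{'t': 0.1, 'q': array([ 1.15891520e+00,  3.59424310e-01,  1.51133566e+00,  1.97309707e-06,
        1.27246696e+00, -1.15103096e-01]), 'qd': array([-0.00026685,  0.00074932, -0.00201666, -0.0013279 ,  0.00052993,
       -0.00211352]), 'effort': array([ 6.79872101e-04, -5.28651488e+01, -2.79348278e+01, -1.70953840e-04,
        5.06141092e-03, -5.11396067e-06]), 'eef_pos': array([0.17522888, 0.57320929, 0.23053842]), 'tcp_rot': array([-2.13737696e-04,  1.47845283e-01,  9.89010164e-01, -7.88693249e-04]), 'ft_force': array([-0.42842254, -0.15208084, -1.01427616]), 'wrist_torque': array([-0.0384012 ,  0.01949959,  0.00616459]), 'grip_force': 0.0, 'width': 0.9981190504377458}
```

View pics/t0.png

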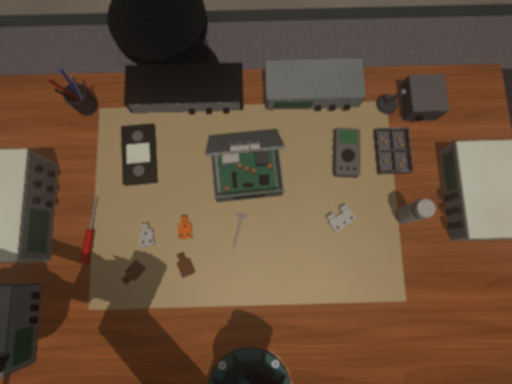

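View pics/s0.png

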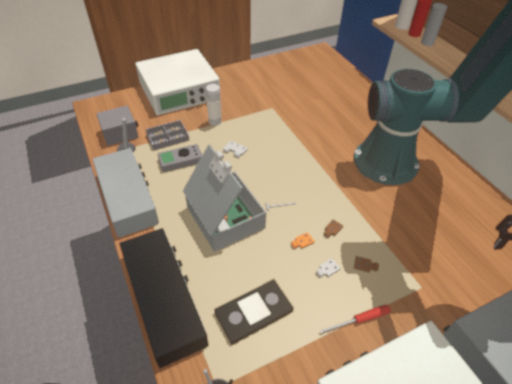

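The top view shows the case at (247,170), the silver one-knuckle leaf at (146,233), brown and orange look-alikes at (185,227), (185,265) and (133,270), and the spare at (341,217). The scene view shows the leaf at (328,268) and the lid open.

```bash
python3 - <<'E'
from h import *
z=np.load('c0.npz')
a=z['ti'][120:290,90:300];b=z['si'][140:290,170:350]
save('z0.png',np.hstack([cv2.resize(a[90:140,30:80],(400,400),interpolation=cv2.INTER_CUBIC),cv2.resize(b[105:145,135:175],(400,400),interpolation=cv2.INTER_CUBIC)]))
W=z['top'];I=z['ti']
np.set_printoptions(precision=4,suppress=True)
# leaf cloud
for nm,W,(u0,u1,v0,v1) in(('top',z['top'],(130,162,215,252)),('sc',z['sc'],(312,346,256,282))):
    p=W[v0:v1,u0:u1].reshape(-1,3);m=(p[:,2]>.006)&(p[:,2]<.03);q=p[m]
    print(nm,m.sum(),q.mean(0),'bench z',np.nanmedian(p[:,2]),'top z',np.percentile(q[:,2],[50,90,99]))
    print(cv2.minAreaRect(q[:,:2].astype(np.float32)*1000))
# case: lid points & rim
for nm,W in(('top',z['top']),('sc',z['sc'])):
    p=W.reshape(-1,3);m=(p[:,0]>.4)&(p[:,0]<.75)&(abs(p[:,1]-.03)<.16)&(p[:,2]>.09)&(p[:,2]<.3);q=p[m]
    print(nm,m.sum(),q.min(0),q.max(0))
    m=(p[:,0]>.4)&(p[:,0]<.75)&(abs(p[:,1]-.03)<.16)&(p[:,2]>.07)&(p[:,2]<.086);q=p[m]
    print('rim',m.sum(),q.min(0),q.max(0),cv2.minAreaRect(q[:,:2].astype(np.float32)*1000))
E
```

```text
top 269 [0.4369 0.2964 0.0121] bench z 0.0009347934235919516 top z [0.0121 0.0152 0.0188]
((441.4588928222656, 297.46807861328125), (68.42281341552734, 41.03378677368164), 7.390512466430664)
sc 257 [0.4406 0.298  0.0115] bench z 0.0013643453957360471 top z [0.0114 0.0152 0.018 ]
((443.521484375, 297.4793395996094), (72.5320053100586, 40.89573287963867), 8.219945907592773)
top 1526 [ 0.6122 -0.105   0.0902] [0.7297 0.0985 0.26  ]
rim 295 [ 0.5328 -0.1112  0.0704] [0.7328 0.0948 0.086 ] ((633.3135986328125, -6.3812408447265625), (187.46559143066406, 200.33023071289062), 4.415163516998291)
sc 2836 [ 0.6146 -0.1084  0.09  ] [0.7328 0.1008 0.2601]
rim 332 [ 0.536  -0.1127  0.07  ] [0.7361 0.1027 0.086 ] ((635.2618408203125, -4.171150207519531), (187.44606018066406, 202.56048583984375), 4.8397088050842285)
```

View pics/z0.png

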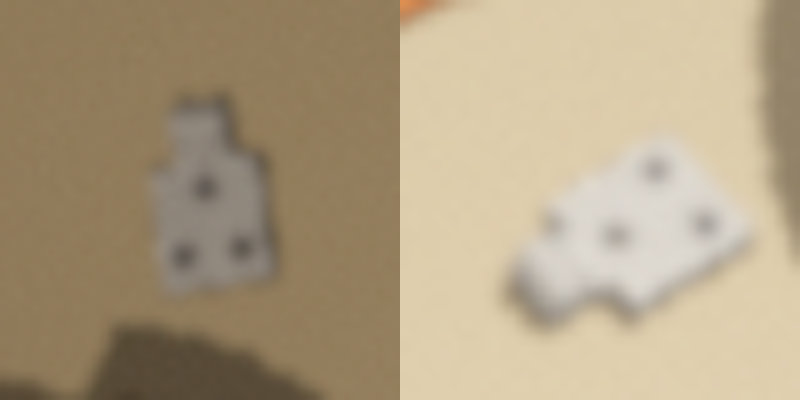

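The knuckle points to +x with a leaf yaw of about +0.135 rad; it is clearly the one-knuckle leaf. Next I fit the lid plane.

```bash
python3 - <<'E'
from h import *
np.set_printoptions(precision=4,suppress=True)
z=np.load('c0.npz');p=z['sc'].reshape(-1,3)
m=(p[:,0]>.55)&(p[:,0]<.76)&(abs(p[:,1]+.005)<.12)&(p[:,2]>.1)&(p[:,2]<.28);q=p[m]
rng=np.random.default_rng(0);best=None
for i in range(500):
    a=q[rng.choice(len(q),3,0)];n=np.cross(a[1]-a[0],a[2]-a[0]);n/=np.linalg.norm(n)+1e-12
    k=abs((q-a[0])@n)<.003
    if best is None or k.sum()>best.sum():best=k
s=q[best];c=s.mean(0);n=np.linalg.svd(s-c)[2][2];n*=np.sign(n[2])
print(len(q),len(s),c,n,'th',np.arctan2(np.hypot(n[0],n[1]),n[2]),'yaw',np.arctan2(n[1],n[0]))
yaw=np.arctan2(n[1],n[0]);e=np.array([np.cos(yaw),np.sin(yaw)]);f=np.array([-e[1],e[0]])
# where top plane meets z .08 -> hinge line offset; top plane is 8mm off hinge along n
d=n@c-.008; print('hinge dist along e',(d-n[2]*.08)/np.hypot(n[0],n[1]))
print('y ext along f',np.percentile(s[:,:2]@f,[0,.5,50,99.5,100]),'z max plane',s[:,2].max(), 'all',q[:,2].max())
E
```

```text
2661 2096 [0.6745 0.0054 0.1628] [0.8238 0.0665 0.5629] th 0.9729034840783364 yaw 0.08056471919543932
hinge dist along e 0.7194492616592363
y ext along f [-0.1579 -0.1564 -0.0426  0.0439  0.0458] z max plane 0.24704219441268152 all 0.2600912187871472
```

Request:
drive_tool(dp=[[0, 0, -0.45], [0, 0, -0.45], [0, 0, -0.45], [0, 0, -0.45], [-0.5, -0.6, 0]], delta_rot=[[0, 0, -0.79], [0, 0, -0.79], [0, 0, -0.79], [0, 0, -0.79], [0, 0, 0]], fingers=[1, 1, 1, 1, 1])

```text
t: 0.6
eef_pos: [0.2017, 0.5496, 0.3243]
tcp_rot: [0.001, -0.044, 0.999, 0.003]
ft_force: [0.1, -0.1, 0.0]
width: 0.142
grip_force: 0.0
```

Request:
drive_tool(dp=[[-0.57, -0.73, 0], [-0.57, -0.73, 0], [-0.57, -0.73, 0], [-0.57, -0.73, 0], [-0.57, -0.73, 0]], delta_rot=[[0, 0, 0], [0, 0, 0], [0, 0, 0], [0, 0, 0], [0, 0, 0]], fingers=[1, 1, 1, 1, 1])

```text
t: 1.1
eef_pos: [0.3606, 0.3741, 0.321]
tcp_rot: [-0.0, -0.041, 0.999, -0.0]
ft_force: [0.9, 0.3, 0.8]
width: 0.0
grip_force: 0.0
```

Request:
drive_tool(dp=[[-0.57, -0.73, 0], [-0.57, -0.73, 0], [-0.57, -0.73, 0], [-0.57, -0.73, 0], [-0.57, -0.73, 0]], delta_rot=[[0, 0, 0], [0, 0, 0], [0, 0, 0], [0, 0, 0], [0, 0, 0]], fingers=[1, 1, 1, 1, 1])

```text
t: 1.6
eef_pos: [0.5177, 0.2039, 0.321]
tcp_rot: [-0.0, -0.041, 0.999, -0.0]
ft_force: [0.9, -0.2, -0.1]
width: -0.003
grip_force: 0.0
```

Request:
drive_tool(dp=[[-0.56, -0.65, 0], [-0.56, -0.65, 0], [-0.56, -0.65, 0], [-0.4, -0.65, 0.2], [0, 0, 0.4]], delta_rot=[[0, 0, 0], [0, 0, 0], [0, 0, 0], [0, 0, 0], [0, 0, 0]], fingers=[1, 1, 1, 1, 1])

```text
t: 2.1
eef_pos: [0.6353, 0.0803, 0.2916]
tcp_rot: [0.002, -0.039, 0.999, -0.001]
ft_force: [0.5, -0.1, -1.0]
width: -0.002
grip_force: 0.0
```

Request:
drive_tool(dp=[[-0.05, -0.2, 0.5], [-0.05, 0, 0.5], [0, 0, 0.2], [0.29, 0, 0.22], [0.29, 0, 0.23]], delta_rot=[[0, 0, 0], [0, 0, 0], [0, 0, 0], [0, 0, 0], [0, 0, 0]], fingers=[1, 1, 1, 1, 1])

```text
t: 2.6
eef_pos: [0.6101, 0.0728, 0.2093]
tcp_rot: [0.002, -0.041, 0.999, -0.0]
ft_force: [3.2, -0.4, -0.2]
width: 0.0
grip_force: 1.5
```

Request:
drive_tool(dp=[[0.16, -0.1, 0.38], [0.16, -0.1, 0.38], [0.16, 0, 0.38], [0.15, 0, 0.38], [0.1, 0, 0.38]], delta_rot=[[0, 0, 0], [0, 0, 0], [0, 0, 0], [0, 0, 0], [0, 0, 0]], fingers=[1, 1, 1, 1, 1])

```text
t: 3.1
eef_pos: [0.5724, 0.0598, 0.1141]
tcp_rot: [0.0, -0.041, 0.999, -0.0]
ft_force: [-0.4, -0.2, 2.5]
width: 0.003
grip_force: 1.3
```

Request:
drive_tool(dp=[[0.05, 0, 0.2], [0.03, 0, 0.1], [0, 0, 0.06], [0, 0, 0.03], [0, 0, 0]], delta_rot=[[0, 0, 0], [0, 0, 0], [0, 0, 0], [0, 0, 0], [0, 0, 0]], fingers=[1, 1, 1, 1, 1])

```text
t: 3.6
eef_pos: [0.5688, 0.0594, 0.0945]
tcp_rot: [0.0, -0.041, 0.999, -0.0]
ft_force: [0.5, 0.6, 0.9]
width: 0.001
grip_force: 0.0
```

Request:
drive_tool(dp=[[0, 0, 0.06], [0, 0, 0.04], [0, 0, 0.04], [0, 0, 0], [0, 0, 0]], delta_rot=[[0, 0, 0], [0, 0, 0], [0, 0, 0], [0, 0, 0], [0, 0, 0]], fingers=[1, 1, 1, 1, 1])

```text
t: 4.1
eef_pos: [0.5688, 0.0594, 0.088]
tcp_rot: [0.0, -0.041, 0.999, -0.0]
ft_force: [-3.5, 0.5, 7.9]
width: 0.002
grip_force: 4.3
```

Request:
drive_tool(dp=[[0, 0, -0.6], [0, 0, -0.9], [0.3, 0.7, -0.5], [0.4, 0.9, 0], [0.4, 0.9, 0]], delta_rot=[[0, 0, 0], [0, 0, 0], [0, 0, 0], [0, 0, 0], [0, 0, 0]], fingers=[1, 1, 1, 0, 0])

```text
t: 4.6
eef_pos: [0.5042, 0.1804, 0.1885]
tcp_rot: [0.002, -0.04, 0.999, 0.0]
ft_force: [0.3, 1.2, 0.3]
width: 0.331
grip_force: 0.0
```

Request:
drive_tool(dp=[[0.4, 0.9, 0], [0.4, 0.9, 0.2], [0.4, 0.6, 0.4], [0, 0, 0], [0, 0, 0]], delta_rot=[[0, 0, 0], [0, 0, 0], [0, 0, -0.46], [0, 0, 0], [0, 0, 0]], fingers=[0, 0, 0, 0, 0])

```text
t: 5.1
eef_pos: [0.4334, 0.2941, 0.1569]
tcp_rot: [-0.0, -0.07, 0.998, -0.0]
ft_force: [0.5, 0.4, 1.1]
width: 1.002
grip_force: 0.0
```

```bash
python3 - <<'E'
from h import *
np.set_printoptions(precision=4,suppress=True)
a=read_camera('top');b=read_camera('scene')
A,B=cloud(a),cloud(b);np.savez('c1.npz',top=A,ti=a['img'],sc=B,si=b['img'])
e=np.array([.99676,.0805]);f=np.array([-.0805,.99676])
def px(c,X):
    p=np.asarray(c['R'])@X+c['t'];return int(p[0]/p[2]*c['fx']+c['cx']),int(p[1]/p[2]*c['fy']+c['cy'])
X=np.r_[e*.5254-f*.056,.097];out=[]
for c in(a,b):
    u,v=px(c,X);print(u,v);out.append(cv2.resize(c['img'][v-35:v+35,u-35:u+35],(400,400),interpolation=cv2.INTER_CUBIC))
save('z1.png',np.hstack(out))
for nm,W in(('top',A),('sc',B)):
    p=W.reshape(-1,3);p=p[np.isfinite(p[:,0])];E,F=p[:,:2]@e,p[:,:2]@f
    m=(E>.52)&(E<.74)&(abs(F+.056)<.12)&(p[:,2]>.08)&(p[:,2]<.094);q=p[m]
    rect=cv2.minAreaRect(q[:,:2].astype(np.float32)*1000)
    C=np.linalg.lstsq(np.c_[q[:,:2],np.ones(len(q))],q[:,2],rcond=None)[0]
    print(nm,'lid',m.sum(),np.median(q[:,2]),C,rect,'E',np.percentile(E[m],[.5,99.5]),'F',np.percentile(F[m],[.5,99.5]))
    m=(E>.49)&(E<.6)&(abs(F+.056)<.06)&(p[:,2]>.096)&(p[:,2]<.13)
    print(' block',m.sum(),np.percentile(E[m],[0,2,98,100]),np.percentile(F[m],[0,2,50,98,100]),np.percentile(p[m,2],[50,95,100]))
    rect=cv2.minAreaRect(p[m,:2].astype(np.float32)*1000);print(rect)
    # leaf
    m=(abs(p[:,0]-.44)<.06)&(abs(p[:,1]-.297)<.05)&(p[:,2]>.006)&(p[:,2]<.025)
    if m.sum()>9: print('leaf',m.sum(),cv2.minAreaRect(p[m,:2].astype(np.float32)*1000))
print(r.get_obs()['eef_pos'])
E
```

```text
249 197
254 184
top lid 3915 0.08713504260187999 [-0.0017  0.0009  0.0882] ((625.0671997070312, -7.041297912597656), (197.553955078125, 199.81492614746094), 4.484128952026367) E [0.5376 0.7194] F [-0.1562  0.0418]
 block 464 [0.5142 0.5155 0.5713 0.5726] [-0.0949 -0.0932 -0.0573 -0.0209 -0.0191] [0.0995 0.105  0.1089]
((546.292236328125, -13.018001556396484), (58.20521545410156, 75.7872314453125), 4.395387649536133)
leaf 173 ((439.49725341796875, 313.218505859375), (99.52418518066406, 50.80874252319336), 56.584293365478516)
sc lid 2909 0.08655404294943744 [-0.0043  0.0002  0.0893] ((625.5338745117188, -6.025054931640625), (203.8911895751953, 203.70509338378906), 4.994077682495117) E [0.5345 0.7238] F [-0.156   0.0443]
 block 286 [0.5187 0.5213 0.5752 0.5769] [-0.0955 -0.0927 -0.0551 -0.0189 -0.0169] [0.0992 0.104  0.1088]
((550.4241943359375, -11.914779663085938), (58.16209030151367, 78.4563980102539), 4.457854270935059)
leaf 265 ((442.8604431152344, 299.9546813964844), (87.50436401367188, 70.37846374511719), 81.51874542236328)
[0.4352 0.2935 0.1577]
```

View pics/z1.png

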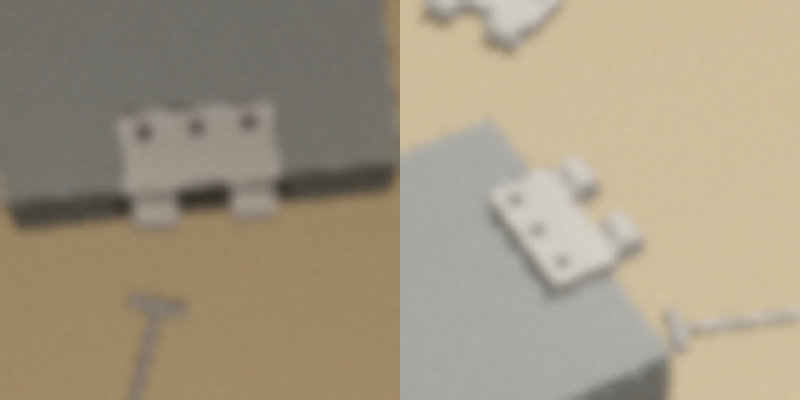

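Lid is shut (flat, top at 87 mm), with the knuckle pair visible in the top crop at (157,205) and (255,200). Now grasping the leaf.

Request:
drive_tool(dp=[[0.05, 0.05, 0.9], [0, 0, 0.9], [0, 0, 0.7], [0, 0, 0.4], [0, 0, 0.2]], delta_rot=[[0, 0, 0], [0, 0, 0], [0, 0, 0], [0, 0, 0], [0, 0, 0]], fingers=[0, 0, 0, 0, 0])

```text
t: 5.7
eef_pos: [0.4318, 0.2945, 0.0008]
tcp_rot: [-0.001, -0.067, 0.998, -0.0]
ft_force: [-0.3, -0.2, -0.8]
width: 1.001
grip_force: 0.0
```

Request:
drive_tool(dp=[[0, 0, 0.03], [0, 0, 0], [0, 0, 0], [0, 0, 0], [0, 0, 0]], delta_rot=[[0, 0, 0], [0, 0, 0], [0, 0, 0], [0, 0, 0], [0, 0, 0]], fingers=[0.3, 0.5, 1, 1, 1])

```text
t: 6.2
eef_pos: [0.4325, 0.2964, 0.0025]
tcp_rot: [0.001, -0.069, 0.998, 0.0]
ft_force: [0.1, -2.3, 4.6]
width: 0.449
grip_force: 60.6
```

Request:
drive_tool(dp=[[0, 0, -0.4], [0, 0, -0.8], [0, 0, -0.9], [0, 0, -0.9], [0, -0.4, -0.2]], delta_rot=[[0, 0, 0], [0, 0, 0], [0, 0, 0.25], [0, 0, 0.25], [0, 0, 0]], fingers=[1, 1, 1, 1, 1])

```text
t: 6.7
eef_pos: [0.4364, 0.2791, 0.1672]
tcp_rot: [0.005, -0.039, 0.999, 0.003]
ft_force: [0.8, -0.3, -0.9]
width: 0.443
grip_force: 60.6
```

Request:
drive_tool(dp=[[-0.1, -0.8, 0], [-0.1, -0.8, 0], [-0.1, -0.8, 0], [-0.1, -0.8, 0], [-0.1, -0.8, 0]], delta_rot=[[0, 0, 0], [0, 0, 0], [0, 0, 0], [0, 0, 0], [0, 0, 0]], fingers=[1, 1, 1, 1, 1])

```text
t: 7.2
eef_pos: [0.4735, 0.0771, 0.1621]
tcp_rot: [0.001, -0.039, 0.999, -0.0]
ft_force: [0.4, -0.5, 0.3]
width: 0.449
grip_force: 60.6
```

Request:
drive_tool(dp=[[-0.1, -0.8, 0], [-0.1, -0.7, 0], [0, -0.3, 0], [0, 0, 0], [0, 0, 0]], delta_rot=[[0, 0, 0], [0, 0, 0], [0, 0, 0], [0, 0, 0], [0, 0, 0]], fingers=[1, 1, 1, 1, 1])

```text
t: 7.7
eef_pos: [0.49, -0.0103, 0.1615]
tcp_rot: [0.0, -0.038, 0.999, 0.0]
ft_force: [0.3, -0.5, -0.6]
width: 0.443
grip_force: 60.6
```

```bash
cat > look.py <<'E'
from h import *
import sys
np.set_printoptions(precision=4,suppress=True)
n=sys.argv[1]
a=read_camera('top');b=read_camera('scene')
A,B=cloud(a),cloud(b);np.savez(f'c{n}.npz',top=A,ti=a['img'],sc=B,si=b['img'])
def px(c,X):
    p=np.asarray(c['R'])@X+c['t'];return int(p[0]/p[2]*c['fx']+c['cx']),int(p[1]/p[2]*c['fy']+c['cy'])
o=r.get_obs();X=o['eef_pos']+[.03,0,0];out=[]
for c in(a,b):
    u,v=px(c,X);print(u,v);out.append(cv2.resize(c['img'][v-30:v+30,u-30:u+30],(400,400),interpolation=cv2.INTER_CUBIC))
save(f'z{n}.png',np.hstack(out));print(o['eef_pos'],o['tcp_rot'])
E
python3 look.py 2
```

```text
247 196
257 170
[ 0.4898 -0.0095  0.1612] [ 0.0001 -0.0392  0.9992  0.0001]
```

View pics/z2.png

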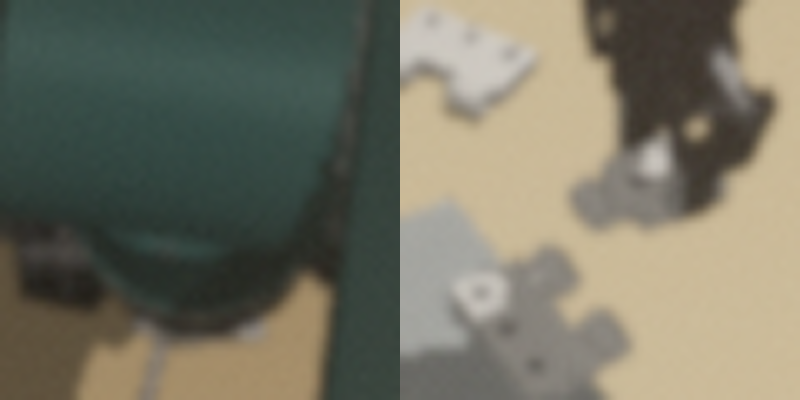

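The scene view shows the leaf held flat with its knuckle at (595,200), and the lid knuckles at (550,275) and (605,340). The top view is blocked by the arm. I measure both parts in the scene cloud so that calibration bias cancels.

```bash
cat > fit.py <<'E'
from h import *
import sys
from scipy.optimize import least_squares
np.set_printoptions(precision=4,suppress=True)
yaw=.078;e=np.array([np.cos(yaw),np.sin(yaw)]);f=np.array([-e[1],e[0]])
def ef(p): return np.c_[p[:,:2]@e,p[:,:2]@f,p[:,2]]
def circ(q):
    s=least_squares(lambda c:np.hypot(q[:,0]-c[0],q[:,2]-c[1])-.009,[q[:,0].mean()-.002,q[:,2].mean()-.007],loss='soft_l1',f_scale=.001)
    return s.x,np.abs(s.fun).mean()
def main(n,tz):
    L=np.load('c1.npz')['sc'].reshape(-1,3);Z=np.load(f'c{n}.npz')['sc'].reshape(-1,3)
    L=ef(L[np.isfinite(L[:,0])]);Z=ef(Z[np.isfinite(Z[:,0])])
    for f0 in(-.080,-.032):
        q=L[(abs(L[:,0]-.525)<.0125)&(abs(L[:,1]-f0)<.009)&(L[:,2]>.092)&(L[:,2]<.115)&(L[:,0]<.534)]
        print('lid kn',len(q),circ(q))
    k=L[(L[:,0]>.51)&(L[:,0]<.531)&(abs(L[:,1]+.056)<.05)&(L[:,2]>.095)&(L[:,2]<.115)]
    s=np.sort(k[:,1]);g=np.argmax(np.diff(s));print('knuckle f ext',s[[0,g,g+1,-1]],'mid gap',(s[g]+s[g+1])/2,'mid ext',(s[0]+s[-1])/2)
    # leaf: tz = expected underside height
    be=float(sys.argv[3]) # expected bore e
    q=Z[(Z[:,0]>be-.006)&(Z[:,0]<be+.016)&(abs(Z[:,1]+.056)<.03)&(Z[:,2]>tz+.004)&(Z[:,2]<tz+.026)]
    print('leaf kn',len(q),circ(q),'f',np.percentile(q[:,1],[0,3,50,97,100]),'e',q[:,0].max(),'z',q[:,2].max())
    k=q[q[:,2]>tz+.013]; print(' top pts f mean',len(k),k[:,1].mean(),(k[:,1].min()+k[:,1].max())/2)
main(sys.argv[1],float(sys.argv[2]))
E
python3 fit.py 2 .159 .523
```

```text
lid kn 19 (array([0.5278, 0.0953]), np.float64(0.0016009707790530954))
lid kn 21 (array([0.5257, 0.0949]), np.float64(0.0016154736735324682))
knuckle f ext [-0.0924 -0.0662 -0.0432 -0.02  ] mid gap -0.05467424993338909 mid ext -0.056187885587304996
leaf kn 41 (array([0.5248, 0.1663]), np.float64(0.0014541226090099928)) f [-0.06   -0.0573 -0.045  -0.0372 -0.0361] e 0.5341132311883463 z 0.17718220473372823
 top pts f mean 23 -0.04736182061398862 -0.04782343687520725
```

Request:
drive_tool(dp=[[-0.045, -0.15, 0.2], [0, 0, 0.4], [0, 0, 0.28], [0, 0, 0], [0, 0, 0]], delta_rot=[[0, 0, 0], [0, 0, 0], [0, 0, 0], [0, 0, 0], [0, 0, 0]], fingers=[1, 1, 1, 1, 1])

```text
t: 8.3
eef_pos: [0.4927, -0.0174, 0.1165]
tcp_rot: [-0.001, -0.039, 0.999, 0.0]
ft_force: [-0.3, 0.4, -0.4]
width: 0.445
grip_force: 60.6
```

```bash
python3 look.py 3; python3 fit.py 3 .115 .526 | tail -2
```

```text
250 197
254 178
[ 0.4935 -0.0176  0.1173] [ 0.0005 -0.0391  0.9992 -0.0002]
leaf kn 37 (array([0.5279, 0.1223]), np.float64(0.0012097128626923574)) f [-0.0676 -0.0665 -0.0521 -0.0435 -0.043 ] e 0.5365510920826451 z 0.13411989465022195
 top pts f mean 20 -0.05387791720697812 -0.05405318558018948
```

View pics/z3.png

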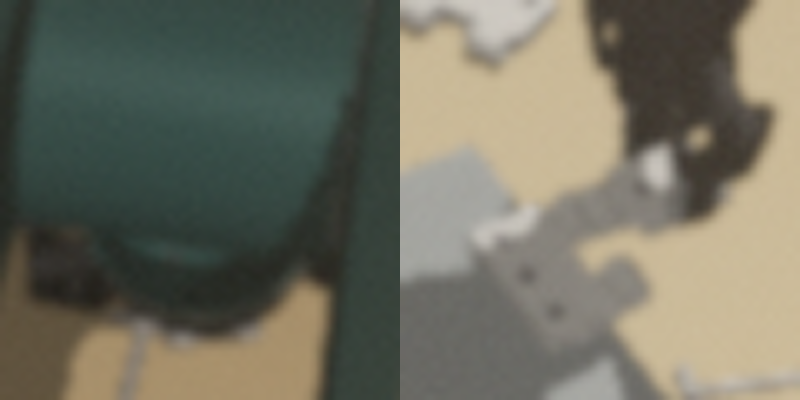

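The leaf knuckle is centred over the gap (leaf at about (590,210), free lid knuckle at (630,280)), so I lower it.

Request:
drive_tool(dp=[[0.01, 0, 0.16], [0, 0, 0.16], [0, 0, 0.12], [0, 0, 0.1], [0, 0, 0]], delta_rot=[[0, 0, 0], [0, 0, 0], [0, 0, 0], [0, 0, 0], [0, 0, 0]], fingers=[1, 1, 1, 1, 1])

```text
t: 8.9
eef_pos: [0.4918, -0.0177, 0.089]
tcp_rot: [-0.001, -0.039, 0.999, 0.0]
ft_force: [-0.3, -0.5, -0.3]
width: 0.445
grip_force: 60.6
```

```bash
python3 look.py 4; python3 fit.py 4 .088 .526 | tail -2; python3 -c "
from h import *;o=r.get_obs();print(o['eef_pos'],o['ft_force'],o['wrist_torque'])"
```

```text
250 199
255 184
[ 0.4923 -0.0177  0.0897] [-0.0002 -0.0388  0.9992 -0.    ]
leaf kn 103 (array([0.5286, 0.0949]), np.float64(0.0018053798886440633)) f [-0.0855 -0.0842 -0.0563 -0.0275 -0.0261] e 0.5419493262374315 z 0.10815249501668679
 top pts f mean 52 -0.05454866398544113 -0.0558306733736499
[ 0.49233304 -0.01774873  0.08966254] [-0.48846555 -0.3125335  -0.14647024] [ 0.03921139 -0.0442806  -0.03400454]
```

View pics/z4.png

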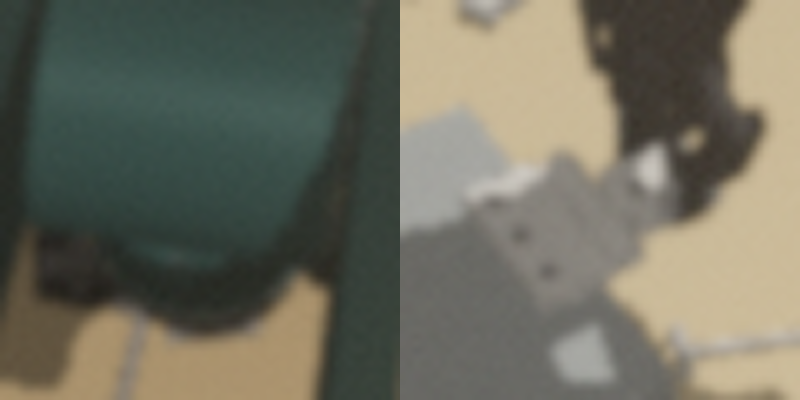

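No contact, and the holes look in line. I raise it 0.8 mm and probe gently forward towards the block (nominal clearance 2 mm) to confirm the forward position.

Request:
drive_tool(dp=[[0, 0, -0.016], [-0.02, 0, 0], [0, 0, 0], [0, 0, 0]], delta_rot=[[0, 0, 0], [0, 0, 0], [0, 0, 0], [0, 0, 0]], fingers=[1, 1, 1, 1])

```text
t: 9.4
eef_pos: [0.4936, -0.0177, 0.0908]
tcp_rot: [0.0, -0.039, 0.999, -0.0]
ft_force: [0.4, 0.2, -1.1]
width: 0.447
grip_force: 60.6
```

Request:
drive_tool(dp=[[-0.02, 0, 0], [0, 0, 0], [0, 0, 0]], delta_rot=[[0, 0, 0], [0, 0, 0], [0, 0, 0]], fingers=[1, 1, 1])

```text
t: 9.7
eef_pos: [0.4945, -0.0176, 0.0907]
tcp_rot: [0.0, -0.039, 0.999, -0.0]
ft_force: [0.2, 0.2, -0.9]
width: 0.445
grip_force: 60.6
```

Request:
drive_tool(dp=[[-0.015, 0, 0], [0, 0, 0], [0, 0, 0]], delta_rot=[[0, 0, 0], [0, 0, 0], [0, 0, 0]], fingers=[1, 1, 1])

```text
t: 10.0
eef_pos: [0.4946, -0.0175, 0.0905]
tcp_rot: [-0.001, -0.039, 0.999, -0.0]
ft_force: [-2.0, -0.7, 0.3]
width: 0.444
grip_force: 60.6
```

Request:
drive_tool(dp=[[-0.015, 0, 0], [0, 0, 0], [0, 0, 0]], delta_rot=[[0, 0, 0], [0, 0, 0], [0, 0, 0]], fingers=[1, 1, 1])

```text
t: 10.3
eef_pos: [0.4946, -0.0175, 0.0904]
tcp_rot: [-0.001, -0.039, 0.999, 0.0]
ft_force: [-4.9, -1.4, 0.7]
width: 0.447
grip_force: 60.8
```

Contact came at TCP x = 0.4946, so the centred position is 2 mm back from there.

Request:
drive_tool(dp=[[0.067, 0, 0], [0, 0, 0], [0, 0, 0], [0, 0, 0]], delta_rot=[[0, 0, 0], [0, 0, 0], [0, 0, 0], [0, 0, 0]], fingers=[1, 1, 1, 1])

```text
t: 10.7
eef_pos: [0.4932, -0.0178, 0.0908]
tcp_rot: [0.001, -0.039, 0.999, -0.0]
ft_force: [-0.1, 0.0, -0.1]
width: 0.449
grip_force: 60.6
```

```bash
python3 look.py 5; python3 - <<'E'
from h import *
import sys;sys.argv=['',"5",".088",".526"]
import fit
for n in(1,5):
    Z=np.load(f'c{n}.npz')['sc'].reshape(-1,3);Z=fit.ef(Z[np.isfinite(Z[:,0])])
    for f0 in(-.079,-.0555,-.032):
        q=Z[(abs(Z[:,0]-.526)<.0085)&(abs(Z[:,1]-f0)<.009)&(Z[:,2]>.092)&(Z[:,2]<.115)]
        print(n,f0,len(q), q.mean(0) if len(q)>3 else '', fit.circ(q) if len(q)>3 else '')
    q=Z[(abs(Z[:,0]-.64)<.05)&(abs(Z[:,1]+.056)<.09)&(Z[:,2]>.06)&(Z[:,2]<.12)];print('lid z',np.median(q[:,2]))
print(r.get_obs()['eef_pos'],r.get_obs()['ft_force'])
E
```

```text
250 199
254 184
[ 0.493  -0.0177  0.0908] [ 0.0003 -0.0388  0.9992 -0.0001]
lid kn 19 (array([0.5278, 0.0953]), np.float64(0.0016009707790530954))
lid kn 21 (array([0.5257, 0.0949]), np.float64(0.0016154736735324682))
knuckle f ext [-0.0924 -0.0662 -0.0432 -0.02  ] mid gap -0.05467424993338909 mid ext -0.056187885587304996
leaf kn 104 (array([0.5287, 0.0959]), np.float64(0.0019834942925885226)) f [-0.0854 -0.0836 -0.0555 -0.028  -0.0266] e 0.5419056824137942 z 0.109569709280608
 top pts f mean 60 -0.05686279542620645 -0.05598818062182806
1 -0.079 22 [ 0.5278 -0.0773  0.1016] (array([0.527 , 0.0953]), np.float64(0.001500174840599499))
1 -0.0555 0  
1 -0.032 21 [ 0.5274 -0.0311  0.102 ] (array([0.5257, 0.0949]), np.float64(0.0016154736735324682))
lid z 0.08662961367373194
5 -0.079 20 [ 0.5284 -0.0792  0.1029] (array([0.526 , 0.0953]), np.float64(0.0011430511158682624))
5 -0.0555 24 [ 0.5276 -0.0557  0.1023] (array([0.5259, 0.0958]), np.float64(0.0016753282202470346))
5 -0.032 23 [ 0.5273 -0.0307  0.1021] (array([0.5272, 0.0953]), np.float64(0.0015852670646905396))
lid z 0.0867999065194199
[ 0.493  -0.0177  0.0908] [ 0.5922 -0.7531 -1.3176]
```

All three knuckles now line up to within about 1 mm, with the lid shut and no contact force. Handing in.

```bash
python3 -c "
from cell import r;print(r.job_done())"
```

```text
the job is handed in; nothing more can be done
None
```

I handed the job in with the lid shut and the one-knuckle leaf held in the lid's gap. Its hole measured within about 1 mm of the lid's holes, with no contact force at the wrist; the judge's result was not shown.

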